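# Knock a stuck mould insert down through its casting frame

### The job

The hardwood insert is stuck part way down in the plywood casting frame. Take the wooden mallet and loosen the insert with light taps (or short pushes) of the mallet's face on the steel buttons at its two ends in turn, changing sides as soon as it binds and never forcing it, until it has gone right down and stands flat on the bench. Then lay the mallet down on the open bench beside the frame, and leave the pin jar and the solder spool undisturbed.

Things in the scene. Friction and masses are not known exactly. Their poses are not given: they have to be found in the camera images.
- frame_top (a point): Centre of the opening of the plywood casting frame, at the height of the frame's top, 60 mm above the bench. The frame is fixed to the bench on two 34 mm high bearers; outside 70 mm along its x, 142 mm along its y (bearers 100 mm along x, out to 77 mm either side along y); opening 42 x 106 mm. z up; its yaw varies.
- insert_end_l (a point): Top of the round steel button (14 mm wide, 4 mm high) on the insert's left (+y) end, 8 mm in from the end. The insert, a dark hardwood block 34 (x) x 100 (y) x 66 mm (z), axes as the frame's, sticks out of the frame's opening. It starts with its underside about 24 mm above the bench; fully down it stands on the bench, this point 70 mm above the bench.
- insert_end_r (a point): The same button at the insert's right (-y) end, 84 mm from insert_end_l. Each end is gripped for itself: pressed down on its button with 8 to 11 N, that end slides down and stays, while the other rises a little (an eighth as much). Pressed in the middle it takes about 21 N, which is too hard (keep below 18 N).
- insert: The insert; origin inside it near its left end. When one end gets too far ahead (0 to 6 mm, not known and not the same for both sides or all starts) the insert binds in the frame: that end stops and the force on it would rise at once to about 21 N, too hard; then the other end must be tapped. On the bench it stops hard.
- mallet_grip (a point): Centre of the mallet's handle, 50 mm from the middle of the head: the place to grip. The mallet, of light wood, 0.3 to 0.5 kg, stands on one face of its head with the handle level, 42 mm above the bench, pointing along its -x. Handle 16 mm wide (y), 22 mm high (z), its free end 126 mm from the middle of the head. z up.
- mallet_head (a point): Middle of the mallet's head, a block 36 (x) x 28 (y) x 84 mm (z); axes as at mallet_grip. The lower striking face lies 42 mm below this point.
- frame: The casting frame; origin on the bench under the middle of the opening, axes as frame_top.
- mallet: The mallet; origin at the centre of the head's lower striking face.
- pin_jar: Small jar with a dark lid, 44 mm wide, 105 mm high, standing on the bench; origin at the centre of its underside. Bystander.
- spool: Spool of solder with grey flanges, 51 x 61 x 38 mm, standing on the bench; origin at its underside. Bystander.

How it is judged:
On the way, in this order (a step that is already met when the one before it is completed fails the run):
1. the mallet is picked up (height (world z) of mallet_head above 0.1 m), for 0.2 s.
2. both ends of the insert have been loosened and moved down by about 8 mm, to less than 86 mm above the bench (height (world z) of each of insert_end_l, insert_end_r below 0.086 m), for 0.1 s.
At the end, for the whole second after the job is handed in: Both buttons on the insert's top are less than 73 mm above the bench (fully down is 70 mm), and the mallet lies at rest on the bench (middle of its head less than 50 mm above the bench) with the head more than 100 mm from the middle of the frame (height (world z) of each of insert_end_l, insert_end_r below 0.073 m and height (world z) of mallet_head below 0.05 m and linear speed of mallet below 0.02 m/s and horizontal distance between mallet_head and frame_top above 0.1 m); the robot touches nothing.
It fails at once if the mallet presses or strikes the insert with more than 18 N (contact force between mallet and insert above 18 N).
It fails at once if the robot pushes the insert itself instead of using the mallet (contact force between any of the fingers, the arm and insert above 2 N).
It fails at once if the pin jar or the solder spool is shifted by more than 20 mm (distance of any of pin_jar, spool from where it was at the start of the episode above 0.02 m).
It also fails if it takes over 67 s, if anything falls off the work surface, if the arm or the gripper's body presses on something with over 40 N, if the wrist force passes 120 N, or if a joint passes its speed limit or range.

### The arm

A 7-joint arm with a two-finger parallel gripper is mounted at the origin on a cart in front of the work surface, level with it; the furniture and walls round the work are solid. World frame = base frame: x ahead of the robot, y to its left, z up, the work surface at z = 0. Lengths are in m, angles in rad, forces in N, time in s.
With the tool pointing down it reaches from about 0.35 to 0.9 m from the base axis. Payload 8.1 kg.
Tool frame: the origin (TCP) lies at the very end of the fingers, on their centre line; the grasp point (between the pads) lies 19 mm behind it; x points along the fingers, y is the direction in which the jaws open and shut, and the axes are right-handed (so a half turn about x gives the same grasp; the last joint's range is limited). The gripper opens to 92 mm and grips with 3 to 60 N. Pads are 19 mm wide; open, the fingers measure 130 mm over their backs; the gripper's body (75 mm by 190 mm) begins 47 mm behind the grasp point.
Start: joints at [-1.307, 0.434, 0.025, 1.573, -0.012, 1.134, -0.075], TCP at [0.224, 0.583, 0.227] pointing down, gripper open.
Joint ranges: [-2.62, 2.62], [-0.44, 2.09], [-1.27, 1.32], [0.08, 2.57], [-1.32, 4.46], [0.12, 2], [-2.74, 2.74]. Speed limits (rad/s): [2.22, 2.22, 3.01, 3.01, 3.14, 3.14, 3.14].

### API

Orientations are given as a rotation vector (axis times angle).
In Python, from cell import arm gives the robot as it stands.
- The arm moves only by the tool servo_tool, never from a script. Its argument "plan" is a list of rows, each a list of 2 entries, a list of its own where there are three numbers: the shift along the world's x, y, z in cm, then the turn, a rotation vector about the world's x, y, z in degrees. A call has 1 to 12 rows; each row is the pose to reach, as a shift and turn from the pose measured when the call began; what a row does not reach only later rows make up. A row lasts 1/10 s, in which the tool goes at most 50 mm and 8.59 degrees, less where a joint would pass 70% of its speed; a pose out of reach is approached as far as the arm can. A call with a gripper value outside its range is refused whole. "grip" is the opening, from 0 (shut) to 1 (fully open), set as the call begins (left out, the last holds). The fingers move at their own pace and stop on an object; "squeeze" is the grip in N (left out, the last holds). Time passes only in rows, so rows that repeat a pose let the fingers close. It gives the time, the measured TCP pose, the force and the opening at its end, in the units of the state.
- arm.observe(): the state, without advancing time (a new reading comes with each control period).
- arm.get_image(name): name is "scene" or "top" or "wrist"; returns a dict with "frame" (480x640x3 uint8, blue, green, red), "fx", "fy", "cx", "cy" (pixels), "position" and "rotation" of the camera in the world. Camera axes: x right, y down, z forward; pixel columns grow to the right and rows downward; lengths in m; the calibration is good to about 2 mm. A picture is of the moment at which its call begins. There is no depth.
- arm.sign_off(): hands the job in, once; it reports no verdict.
Trained networks look in a picture, given as the dict that the camera call returned (one of the last four; its "shot" number tells which), for a name from the list of things; names that differ only in an ending like _2 or _b are one class to them, and where a whole thing is asked for, a point or a joint stands for the part that bears it (a point fixed in the world has none). Each returns a list of dicts, best first, with "score" (0 to 1); they miss things now and then, are a little off and sometimes report something else, mostly with a low value. They report only what shows in the picture. A call takes as long as a camera call.
- arm.search_frame(picture, query): "at" ([column, row] in pixels, amid what is visible of it).
- arm.trace(picture, query): "pixels" (480x640 bool, what is visible of it) and "at" ([column, row] in pixels, amid what is visible of it).
The state is a dict: "clock": time; "joints": joint angles; "dq": joint speeds; "joint_efforts": joint torques, N m; "position": TCP position; "ee_rot": TCP orientation; "force": force on the tool from outside, world axes, zero at the start; "ft_torque": the same for the moment, N m; "width": opening from 0.0 (shut) to 1.0 (fully open).
Only numpy, scipy, OpenCV 4.12 (cv2) and the standard library are available. Lean on these libraries where they do the work, as an engineer would, in place of code of your own. Each camera call takes 0.05 s, during which the arm holds its last target.

## Working session

There is one attempt and no reset: what is moved stays moved. The work goes in short steps, Python scripts to look and compute and a tool call to move; the robot and the scene stay as the last step left them, time stands still between calls to the robot, and variables do not carry over. Pictures are saved under pics/ and viewed, and the job is handed in when it is done.

Besides the shell and the picture viewer there is one more tool, called as a command line: name --argument value ..., lists and objects as JSON in quotes. servo_tool: Moves the arm, as the interface text tells. Its arguments: {"type":"object","properties":{"plan":{"type":"array","items":{"type":"array"}},"grip":{"type":"number"},"squeeze":{"type":"number"}},"required":["plan"]}

```bash
mkdir -p pics; ls
cat > h.py <<'E'
import numpy as np,cv2
from scipy.spatial.transform import Rotation as R
from cell import arm
def Rm(p):
    r=np.array(p["rotation"],float)
    return r if r.shape==(3,3) else R.from_rotvec(r).as_matrix()
def ray(p,px):
    d=np.array([(px[0]-p["cx"])/p["fx"],(px[1]-p["cy"])/p["fy"],1.])
    return np.array(p["position"],float),Rm(p)@d
def onz(p,px,z):
    o,d=ray(p,px); return o+d*(z-o[2])/d[2]
def proj(p,X):
    c=Rm(p).T@(np.array(X,float)-np.array(p["position"],float))
    return [p["cx"]+p["fx"]*c[0]/c[2],p["cy"]+p["fy"]*c[1]/c[2]]
def tri(obs):
    A=np.zeros((3,3));b=np.zeros(3)
    for p,px in obs:
        o,d=ray(p,px);d=d/np.linalg.norm(d);M=np.eye(3)-np.outer(d,d);A+=M;b+=M@o
    return np.linalg.solve(A,b)
def st():
    s=arm.observe()
    print("t",s["clock"],"pos",np.round(s["position"],4),"rot",np.round(s["ee_rot"],3),"F",np.round(s["force"],2),"w",s["width"],"q",np.round(s["joints"],2))
    return s
E
python3 - <<'E'
from h import *
s=st()
for n in("scene","top","wrist"):
    p=arm.get_image(n); cv2.imwrite(f"pics/{n}0.png",p["frame"]); print(n,p["shot"],p["fx"],p["cx"],p["cy"],np.round(p["position"],3),np.round(Rm(p),3).tolist())
    for q in("frame_top","insert_end_l","insert_end_r","insert","mallet_grip","mallet_head","frame","pin_jar","spool"):
        try:
            print(n,q,[(np.round(d["at"],1).tolist(),round(d["score"],2)) for d in arm.search_frame(p,q)[:3]])
        except Exception as e: print(n,q,e)
st()
E
```

```text
pics
t 0.0 pos [0.224  0.5829 0.226 ] rot [ 0.287  1.552 -0.289] F [-0.33  0.54  0.5 ] w 1.0022194555796151 q [-1.31  0.44  0.02  1.57 -0.01  1.13 -0.08]
scene 1 487.2701788391957 311.0692939391378 246.23394249238748 [ 0.028 -0.71   0.594] [[0.734, -0.367, 0.572], [-0.679, -0.368, 0.635], [-0.023, -0.854, -0.519]]
scene frame_top [([260.7, 246.2], 0.93)]
scene insert_end_l [([258.6, 233.5], 0.75)]
scene insert_end_r [([258.6, 233.5], 0.75)]
scene insert [([256.1, 232.4], 0.6), ([374.6, 305.9], 0.16)]
scene mallet_grip [([375.3, 304.3], 0.88)]
scene mallet_head [([377.6, 303.5], 0.78)]
scene frame [([260.1, 249.4], 0.58)]
scene pin_jar [([364.4, 244.9], 0.98), ([255.0, 235.3], 0.32)]
scene spool [([204.1, 256.8], 0.92), ([364.2, 244.2], 0.21)]
top 2 454.87530551618926 324.15283289297 242.2702667312251 [ 0.469 -0.08   0.96 ] [[-0.019, -0.991, 0.135], [-0.999, 0.015, -0.034], [0.031, -0.135, -0.99]]
top frame_top [([243.6, 264.0], 0.71)]
top insert_end_l [([245.4, 266.1], 0.9)]
top insert_end_r [([245.4, 266.1], 0.9)]
top insert [([243.9, 264.0], 0.6)]
top mallet_grip [([401.9, 250.2], 0.81)]
top mallet_head [([405.3, 247.4], 0.92)]
top frame [([245.4, 265.5], 0.66)]
top pin_jar [([333.4, 187.5], 0.9)]
top spool [([207.3, 305.6], 0.82)]
wrist 3 369.91890428389485 316.2829101636453 238.41614260088858 [0.163 0.607 0.384] [[0.359, 0.905, 0.228], [0.934, -0.347, -0.089], [-0.001, 0.245, -0.97]]
wrist frame_top []
wrist insert_end_l []
wrist insert_end_r []
wrist insert []
wrist mallet_grip []
wrist mallet_head []
wrist frame []
wrist pin_jar []
wrist spool []
t 1.5 pos [0.2242 0.5834 0.2267] rot [ 0.288  1.552 -0.288] F [ 1.21  0.55 -0.36] w 0.998231476803646 q [-1.31  0.43  0.03  1.57 -0.01  1.13 -0.08]
```

View images.

View pics/scene0.png

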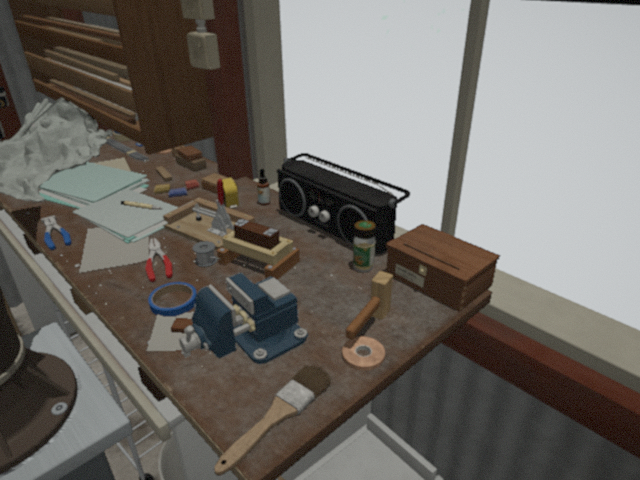

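View pics/top0.png

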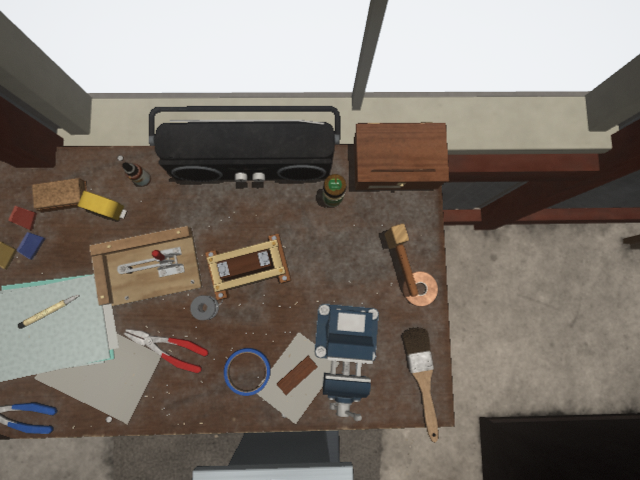

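Run:
```python
import cv2
a=cv2.imread('pics/top0.png'); cv2.imwrite('pics/topc.png',cv2.resize(a[150:350,170:437],None,fx=3,fy=3,interpolation=cv2.INTER_CUBIC))
```

```text
(no output)
```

View pics/topc.png

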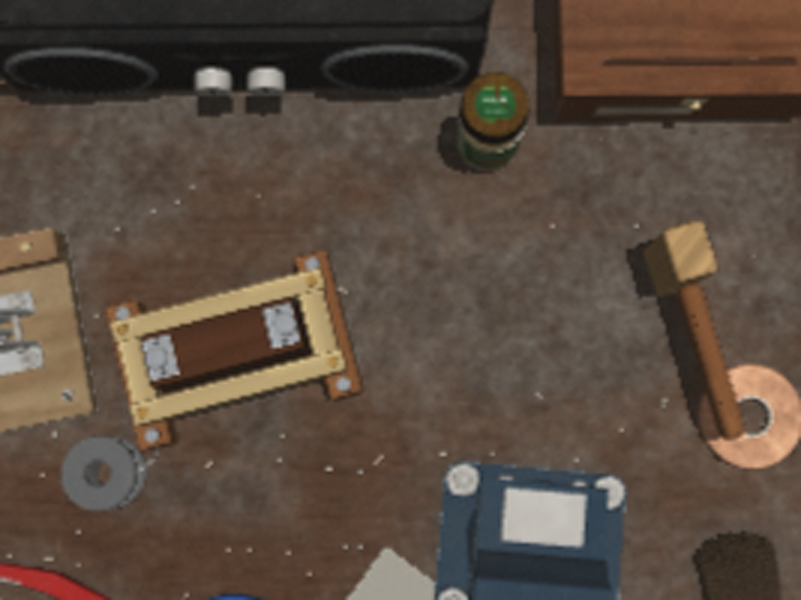

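Run:
```python
from h import *
t=arm.get_image("top"); s=arm.get_image("scene")
a=s["frame"]; cv2.imwrite('pics/scenec.png',cv2.resize(a[205:345,200:400],None,fx=4,fy=4,interpolation=cv2.INTER_CUBIC))
f=lambda x,y:((x+.5)/3-.5+170,(y+.5)/3-.5+150)
L=onz(t,f(160,356),.094);Rr=onz(t,f(283,324),.094)
print("L",L,"R",Rr,np.linalg.norm(L-Rr),"mid",(L+Rr)/2)
d=L-Rr;print("yaw of y axis",np.degrees(np.arctan2(-d[0],d[1])))
H=onz(t,f(690,253),.084); E=onz(t,f(733,437),.053)
print("H",H,"E",E,np.linalg.norm((H-E)[:2]), "dir",np.degrees(np.arctan2((H-E)[1],(H-E)[0])))
print("grip",H+(E-H)/np.linalg.norm((E-H)[:2])*.05)
for q,z in(("pin_jar",.05),("spool",.02)):
    for p in(t,s):
        r=arm.search_frame(p,q); print(q,onz(p,r[0]["at"],z))
# handle mask
r=arm.trace(t,"mallet"); 
if r:
    m=r[0]["pixels"]; ys,xs=np.nonzero(m); print("mask",r[0]["score"],m.sum(),xs.min(),xs.max(),ys.min(),ys.max())
for n,X in(("L",L),("R",Rr),("H",H),("E",E)): print(n,"scene px",np.round(proj(s,X),1), "crop",np.round((np.array(proj(s,X))-[200,205]+.5)*4-.5,0))
o=st(); print(np.round(R.from_rotvec(o["ee_rot"]).as_matrix(),3))
```

```text
L [0.54038282 0.08311458 0.094     ] R [0.55943996 0.00567427 0.094     ] 0.079750719637525 mid [0.54991139 0.04439442 0.094     ]
yaw of y axis 13.82509882442632
H [ 0.60280899 -0.25840177  0.084     ] E [ 0.48336777 -0.28826254  0.053     ] 0.12311730584620821 dir 14.036452659959158
grip [ 0.55430191 -0.27052873  0.07141038]
pin_jar [ 0.70097269 -0.13242828  0.05      ]
pin_jar [ 0.70829834 -0.11981304  0.05      ]
spool [0.46721546 0.1349597  0.02      ]
spool [0.47131629 0.12587874 0.02      ]
mask 0.77 947 385 418 223 296
L scene px [241.6 221.8] crop [168.  69.]
R scene px [270.9 231.2] crop [285. 106.]
H scene px [381.6 278.5] crop [728. 295.]
E scene px [347.7 330.3] crop [592. 503.]
t 1.85 pos [0.2242 0.5834 0.2267] rot [ 0.288  1.552 -0.288] F [ 0.18 -0.98 -0.11] w 1.0002911394637224 q [-1.31  0.43  0.03  1.57 -0.01  1.13 -0.08]
[[ 0.     0.359  0.933]
 [ 0.     0.933 -0.359]
 [-1.     0.     0.   ]]
```

View pics/scenec.png

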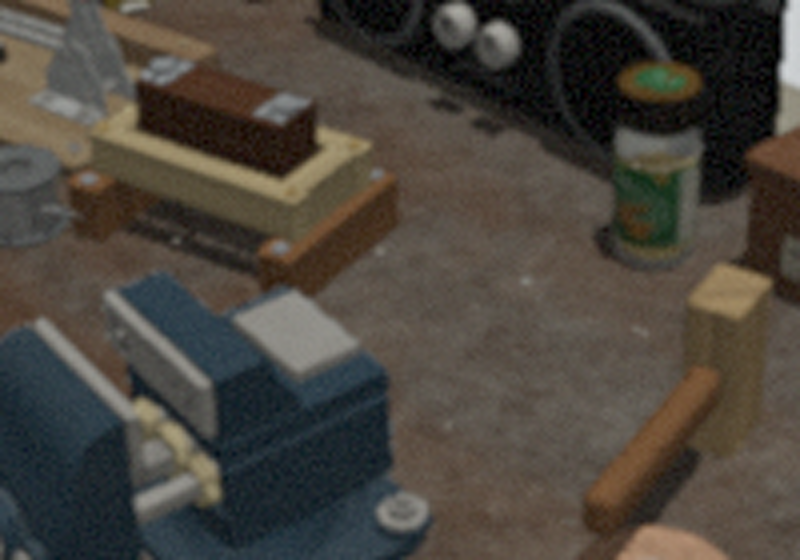

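servo_tool --plan '[[[33.5, -85.2, -4], [0, 0, 35]], [[33.5, -85.2, -4], [0, 0, 35]], [[33.5, -85.2, -4], [0, 0, 35]], [[33.5, -85.2, -4], [0, 0, 35]], [[33.5, -85.2, -4], [0, 0, 35]], [[33.5, -85.2, -4], [0, 0, 35]], [[33.5, -85.2, -4], [0, 0, 35]], [[33.5, -85.2, -4], [0, 0, 35]], [[33.5, -85.2, -4], [0, 0, 35]], [[33.5, -85.2, -4], [0, 0, 35]], [[33.5, -85.2, -4], [0, 0, 35]], [[33.5, -85.2, -4], [0, 0, 35]]]' --grip 0.6 --squeeze 60

```text
clock: 3.05
position: [0.4438, 0.0244, 0.201]
ee_rot: [-0.191, 1.561, 0.192]
force: [0.1, 0.3, -0.1]
width: 0.601
```

servo_tool --plan '[[[11.5, -29.4, -5], [0, 0, 0]], [[11.5, -29.4, -5], [0, 0, 0]], [[11.5, -29.4, -5], [0, 0, 0]], [[11.5, -29.4, -5], [0, 0, 0]], [[11.5, -29.4, -5], [0, 0, 0]], [[11.5, -29.4, -5], [0, 0, 0]], [[11.5, -29.4, -5], [0, 0, 0]], [[11.5, -29.4, -5], [0, 0, 0]], [[11.5, -29.4, -5], [0, 0, 0]]]'

```text
clock: 3.95
position: [0.5585, -0.2695, 0.1506]
ee_rot: [-0.191, 1.562, 0.192]
force: [-0.1, 1.0, -0.4]
width: 0.602
```

Run:
```python
from h import *
o=st(); print(np.round(R.from_rotvec(o["ee_rot"]).as_matrix(),3))
p=arm.get_image("wrist"); a=p["frame"].copy()
H=np.array([.6028,-.2584,.084]);E=np.array([.4834,-.2883,.042])
u=np.array([.970,.2425,0]);v=np.array([-.2425,.97,0])
for X,c in((H,(0,0,255)),(H-u*.045+[0,0,-.042],(0,255,0)),(E,(255,0,0)),(H+u*.018+v*.014,(255,255,0)),(H-u*.018+v*.014,(255,255,0)),(H+u*.018-v*.014,(255,255,0)),(H-u*.018-v*.014,(255,255,0))):
    q=proj(p,X); print(np.round(q,1)); cv2.circle(a,(int(round(q[0])),int(round(q[1]))),3,c,-1)
cv2.imwrite("pics/w1.png",a)
```

```text
t 3.95 pos [ 0.5585 -0.2695  0.1506] rot [-0.191  1.562  0.192] F [-0.06  0.99 -0.38] w 0.602452997192131 q [ 0.13  0.51  0.34  1.7  -0.2   0.97  2.36]
[[ 0.    -0.241  0.97 ]
 [ 0.001  0.97   0.241]
 [-1.     0.001  0.001]]
[315.7 319. ]
[315.7 237.5]
[315.4 127.4]
[336.6 343.5]
[337.2 293.6]
[294.9 343.6]
[294.  293.6]
```

View pics/w1.png

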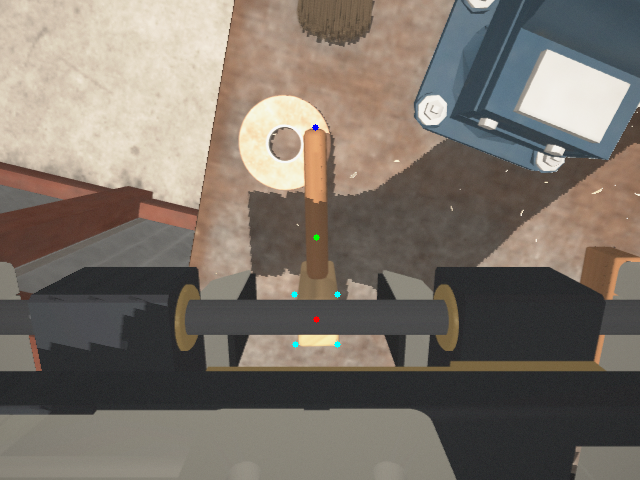

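servo_tool --plan '[[[0.1, 0.05, -4], [0, 0, 0]], [[0.1, 0.05, -8], [0, 0, 0]], [[0.1, 0.05, -11], [0, 0, 0]], [[0.1, 0.05, -12.5], [0, 0, 0]], [[0.1, 0.05, -12.5], [0, 0, 0]], [[0.1, 0.05, -12.5], [0, 0, 0]]]'

```text
clock: 4.6
position: [0.5605, -0.2678, 0.0271]
ee_rot: [-0.192, 1.56, 0.193]
force: [1.2, -0.1, 0.1]
width: 0.599
```

servo_tool --plan '[[[0, 0, 0], [0, 0, 0]], [[0, 0, 0], [0, 0, 0]], [[0, 0, 0], [0, 0, 0]], [[0, 0, 0], [0, 0, 0]], [[0, 0, 0], [0, 0, 0]]]' --grip 0 --squeeze 60

```text
clock: 5.1
position: [0.5605, -0.2678, 0.0273]
ee_rot: [-0.192, 1.56, 0.193]
force: [0.2, -0.6, 0.0]
width: 0.214
```

servo_tool --plan '[[[0, 0, 0], [0, 0, 0]], [[0, 0, 0], [0, 0, 0]]]'

```text
clock: 5.3
position: [0.5605, -0.2679, 0.0273]
ee_rot: [-0.192, 1.56, 0.193]
force: [-0.1, 0.1, 0.0]
width: 0.17
```

Gripped (15.6 mm opening, about the 16 mm handle). Now lift.

servo_tool --plan '[[[0, 0, 1], [0, 0, 0]], [[0, 0, 3], [0, 0, 0]], [[0, 0, 6], [0, 0, 0]], [[0, 0, 10], [0, 0, 0]], [[0, 0, 13], [0, 0, 0]], [[0, 0, 15], [0, 0, 0]], [[0, 0, 15], [0, 0, 0]], [[0, 0, 15], [0, 0, 0]]]'

```text
clock: 6.1
position: [0.5601, -0.2676, 0.1769]
ee_rot: [-0.192, 1.56, 0.194]
force: [-1.0, 0.0, -3.5]
width: 0.17
```

Run:
```python
from h import *
o=st(); print(np.round(R.from_rotvec(o["ee_rot"]).as_matrix(),3)); print(o["ft_torque"])
F=[]
for i in range(3):
    o=arm.observe();F.append(o["force"])
s=arm.get_image("scene"); st()
a=s["frame"]; cv2.imwrite('pics/s2.png',cv2.resize(a[150:350,250:500],None,fx=3,fy=3,interpolation=cv2.INTER_CUBIC))
```

```text
t 6.1 pos [ 0.5601 -0.2676  0.1769] rot [-0.192  1.56   0.194] F [-0.96  0.03 -3.53] w 0.16983455559563806 q [ 0.12  0.48  0.35  1.67 -0.19  1.02  2.35]
[[ 0.002 -0.243  0.97 ]
 [ 0.001  0.97   0.243]
 [-1.     0.001  0.002]]
[-0.00787068  0.20387562 -0.0153872 ]
t 6.15 pos [ 0.5596 -0.2673  0.176 ] rot [-0.191  1.562  0.194] F [ 0.52 -0.2  -2.87] w 0.17205835143573758 q [ 0.12  0.48  0.35  1.67 -0.19  1.02  2.35]
```

View pics/s2.png

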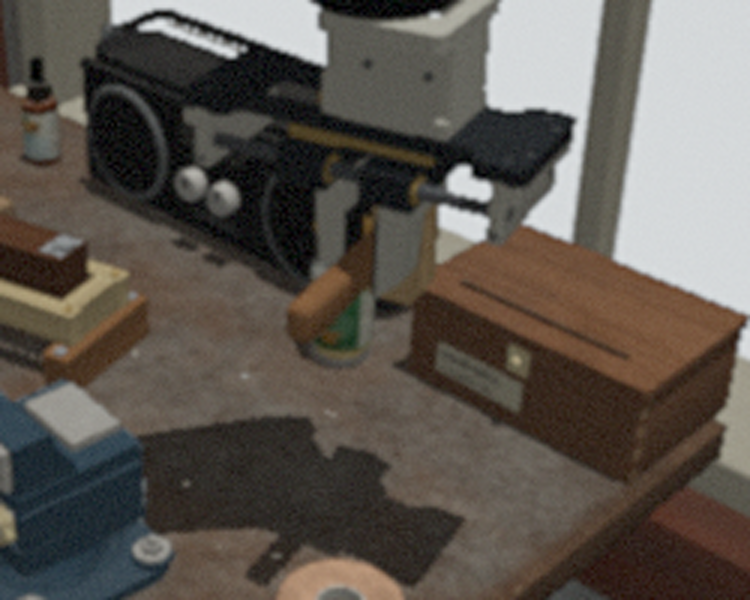

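servo_tool --plan '[[[-4.2, 26.2, 0], [0, 0, 0]], [[-4.2, 26.2, 0], [0, 0, 0]], [[-4.2, 26.2, 0], [0, 0, 0]], [[-4.2, 26.2, 0], [0, 0, 0]], [[-4.2, 26.2, 0], [0, 0, 0]], [[-4.2, 26.2, -2], [0, 0, 0]], [[-4.2, 26.2, -4], [0, 0, 0]], [[-4.2, 26.2, -4], [0, 0, 0]], [[-4.2, 26.2, -4], [0, 0, 0]]]'

```text
clock: 7.05
position: [0.5168, -0.0059, 0.1352]
ee_rot: [-0.191, 1.564, 0.193]
force: [1.0, -0.8, -3.1]
width: 0.168
```

Run:
```python
from h import *
o=st(); print(o["ft_torque"])
F=[o["force"]]
s=arm.get_image("scene");F.append(arm.observe()["force"]);w=arm.get_image("wrist"); F.append(arm.observe()["force"]);st()
print(np.round(F,2))
for p,n in((s,"s"),(w,"w")):
    a=p["frame"].copy()
    k=np.array(o["position"])
    f=k+[.0423,.0094,-.0273]
    for X,c in(((.540,.085,.094),(0,0,255)),((.560,.0036,.094),(0,255,0)),(f,(255,0,255))):
        q=proj(p,X); print(n,np.round(q,1)); cv2.circle(a,(int(round(q[0])),int(round(q[1]))),1,c,-1)
    if n=="s": a=cv2.resize(a[160:320,180:380],None,fx=4,fy=4,interpolation=cv2.INTER_CUBIC)[:600]
    cv2.imwrite(f"pics/{n}3.png",a)
```

```text
t 7.05 pos [ 0.5168 -0.0059  0.1352] rot [-0.191  1.564  0.193] F [ 1.03 -0.75 -3.1 ] w 0.16767869243074598 q [-0.31  0.37  0.29  1.96 -0.14  0.83  1.87]
[-0.02459947  0.06252808  0.0152857 ]
t 7.15 pos [ 0.518  -0.0062  0.1364] rot [-0.19   1.561  0.193] F [-0.03 -0.01 -4.04] w 0.1711027351984702 q [-0.31  0.37  0.29  1.96 -0.14  0.83  1.87]
[[ 1.03 -0.75 -3.1 ]
 [ 0.28 -0.26 -3.4 ]
 [-0.03 -0.01 -4.04]]
s [241.  221.6]
s [271.7 231.4]
s [271.  225.8]
w [455.1 335.2]
w [314.1 334.8]
w [314.1 345.7]
```

View pics/s3.png

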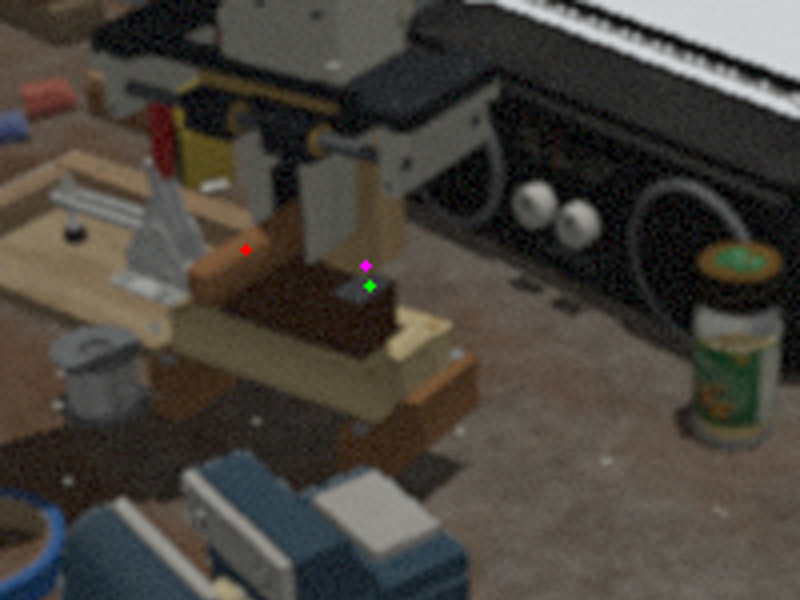

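View pics/w3.png

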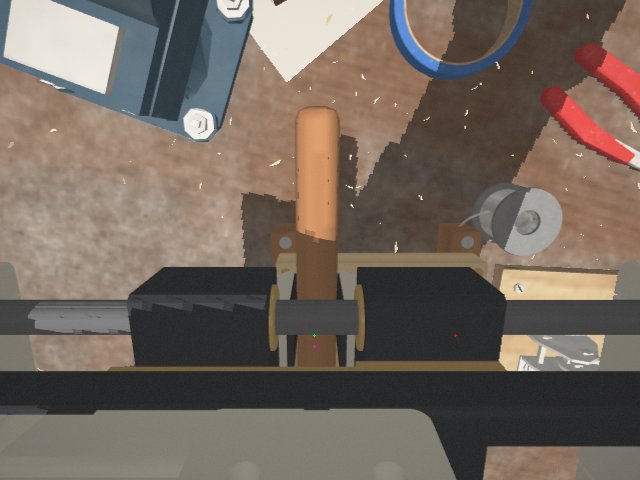

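Run:
```python
from h import *
p=arm.get_image("scene"); o=st(); k=np.array(o["position"])
u=np.array([.970,.2425,0]);v=np.array([-.2425,.97,0]);z=np.array([0,0,1.])
f=k+[.0423,.0094,-.0273]
S=8;x0,y0=220,165
a=cv2.resize(p["frame"][y0:y0+75,x0:x0+100],None,fx=S,fy=S,interpolation=cv2.INTER_CUBIC)
cv2.imwrite("pics/s4a.png",a)
P=lambda X:tuple(int(round(t)) for t in (np.array(proj(p,X))-[x0,y0]+.5)*S-.5)
def box(c,hx,hy,z0,z1,col):
    C=[[c+u*i*hx+v*j*hy+z*w for i,j in((1,1),(-1,1),(-1,-1),(1,-1))] for w in(z0,z1)]
    for l in C:
        for n in range(4): cv2.line(a,P(l[n]),P(l[(n+1)%4]),col,1)
    for n in range(4): cv2.line(a,P(C[0][n]),P(C[1][n]),col,1)
box(f,.018,.014,0,.084,(255,0,255))
box(f-u*.072,.054,.008,.031,.053,(0,255,255))
box(np.array([.55,.0444,0.]),.017,.05,.06,.090,(0,255,0))
cv2.imwrite("pics/s4.png",a)
```

```text
t 7.2 pos [ 0.5181 -0.0061  0.1366] rot [-0.19   1.561  0.193] F [ 0.5  -0.42 -3.9 ] w 0.1740495027746204 q [-0.31  0.37  0.29  1.96 -0.14  0.83  1.87]
```

View pics/s4.png

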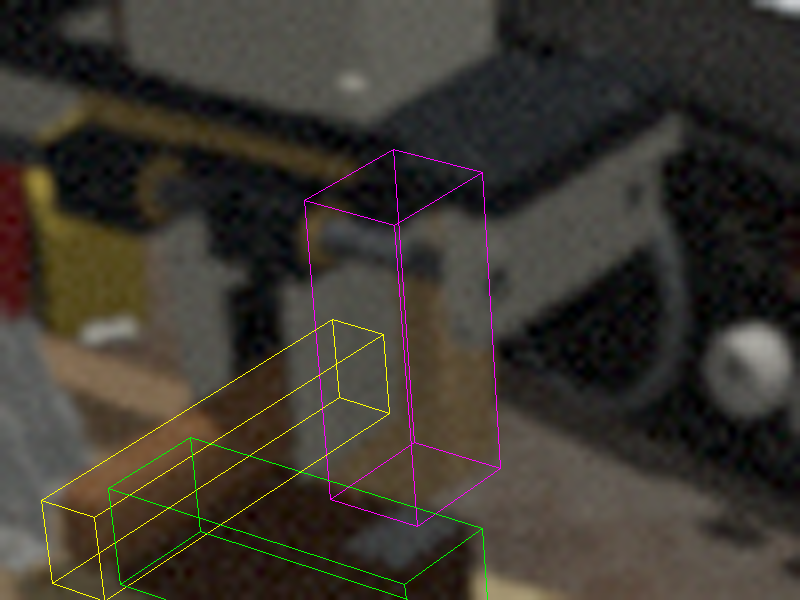

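View pics/s4a.png

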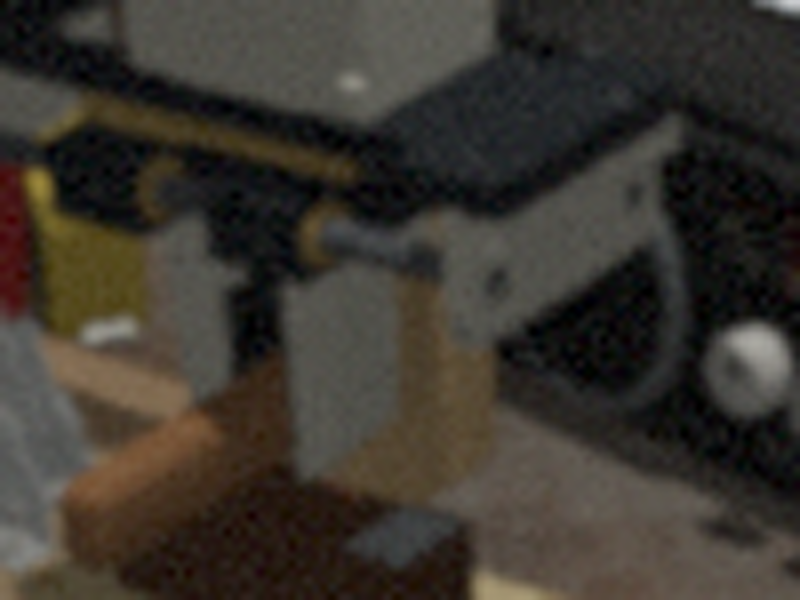

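servo_tool --plan '[[[0, 0, -0.3], [0, 0, 0]], [[0, 0, -0.6], [0, 0, 0]], [[0, 0, -0.9], [0, 0, 0]], [[0, 0, -1.1], [0, 0, 0]], [[0, 0, -1.1], [0, 0, 0]]]'

```text
clock: 7.7
position: [0.5179, -0.0061, 0.1252]
ee_rot: [-0.19, 1.561, 0.193]
force: [-0.4, 0.3, -3.3]
width: 0.168
```

servo_tool --plan '[[[0, 0, -0.1], [0, 0, 0]], [[0, 0, -0.2], [0, 0, 0]], [[0, 0, -0.2], [0, 0, 0]]]'

```text
clock: 8.0
position: [0.5178, -0.0061, 0.1231]
ee_rot: [-0.191, 1.562, 0.193]
force: [0.3, 0.3, -3.6]
width: 0.166
```

servo_tool --plan '[[[0, 0, -0.1], [0, 0, 0]], [[0, 0, -0.1], [0, 0, 0]]]'

```text
clock: 8.2
position: [0.5178, -0.0061, 0.122]
ee_rot: [-0.19, 1.562, 0.193]
force: [-0.4, 0.6, -3.5]
width: 0.168
```

servo_tool --plan '[[[0, 0, -0.1], [0, 0, 0]], [[0, 0, -0.1], [0, 0, 0]]]'

```text
clock: 8.4
position: [0.5179, -0.0061, 0.1211]
ee_rot: [-0.191, 1.562, 0.193]
force: [-0.3, -0.1, -2.2]
width: 0.167
```

servo_tool --plan '[[[0, 0, -0.1], [0, 0, 0]], [[0, 0, -0.1], [0, 0, 0]]]'

```text
clock: 8.6
position: [0.5178, -0.0062, 0.1204]
ee_rot: [-0.19, 1.561, 0.193]
force: [-2.5, -0.7, 3.3]
width: 0.169
```

servo_tool --plan '[[[0, 0, -0.05], [0, 0, 0]], [[0, 0, -0.05], [0, 0, 0]]]'

```text
clock: 8.8
position: [0.5178, -0.0063, 0.1201]
ee_rot: [-0.19, 1.561, 0.193]
force: [-3.9, -0.6, 5.2]
width: 0.173
```

servo_tool --plan '[[[-0.03, 0, -0.07], [0, 0, 0]], [[-0.03, 0, -0.07], [0, 0, 0]]]'

```text
clock: 9.0
position: [0.5178, -0.0063, 0.1198]
ee_rot: [-0.19, 1.561, 0.193]
force: [-2.5, 0.5, 5.9]
width: 0.169
```

servo_tool --plan '[[[-0.03, 0, -0.1], [0, 0, 0]], [[-0.03, 0, -0.1], [0, 0, 0]]]'

```text
clock: 9.2
position: [0.5178, -0.0064, 0.1192]
ee_rot: [-0.19, 1.56, 0.193]
force: [-2.4, 0.5, 5.6]
width: 0.172
```

servo_tool --plan '[[[-0.02, 0, -0.12], [0, 0, 0]], [[-0.02, 0, -0.12], [0, 0, 0]]]'

```text
clock: 9.4
position: [0.5178, -0.0065, 0.1184]
ee_rot: [-0.19, 1.559, 0.193]
force: [-4.2, -1.0, 5.9]
width: 0.167
```

servo_tool --plan '[[[-0.02, 0, -0.1], [0, 0, 0]], [[-0.02, 0, -0.1], [0, 0, 0]]]'

```text
clock: 9.6
position: [0.5178, -0.0065, 0.1177]
ee_rot: [-0.189, 1.558, 0.192]
force: [-2.2, -0.8, 6.0]
width: 0.167
```

servo_tool --plan '[[[-0.02, 0, -0.12], [0, 0, 0]], [[-0.02, 0, -0.12], [0, 0, 0]]]'

```text
clock: 9.8
position: [0.5178, -0.0066, 0.1169]
ee_rot: [-0.189, 1.558, 0.192]
force: [-4.1, -1.4, 6.2]
width: 0.171
```

```bash
cat > look.py <<'E'
from h import *
import sys
p=arm.get_image("scene"); o=st(); k=np.array(o["position"])
print("torque",np.round(o["ft_torque"],3))
u=np.array([.970,.2425,0]);v=np.array([-.2425,.97,0]);z=np.array([0,0,1.])
f=k+[.0423,.0094,-.0273]
S=8;x0,y0=215,185
cv2.imwrite("pics/%s_full.png"%sys.argv[1],p["frame"])
a=cv2.resize(p["frame"][y0:y0+75,x0:x0+100],None,fx=S,fy=S,interpolation=cv2.INTER_CUBIC)
P=lambda X:tuple(int(round(t)) for t in (np.array(proj(p,X))-[x0,y0]+.5)*S-.5)
def box(c,hx,hy,z0,z1,col):
    C=[[c+u*i*hx+v*j*hy+z*w for i,j in((1,1),(-1,1),(-1,-1),(1,-1))] for w in(z0,z1)]
    for l in C:
        for n in range(4): cv2.line(a,P(l[n]),P(l[(n+1)%4]),col,1)
    for n in range(4): cv2.line(a,P(C[0][n]),P(C[1][n]),col,1)
box(f,.018,.014,0,.084,(255,0,255))
box(f-u*.072,.054,.008,.031,.053,(0,255,255))
box(np.array([.55,.0444,0.]),.017,.05,.06,.090,(0,255,0))
cv2.imwrite("pics/%s.png"%sys.argv[1],a)
E
python3 look.py l1
```

```text
t 9.85 pos [ 0.5178 -0.0066  0.1169] rot [-0.189  1.558  0.192] F [-4.06  0.16  5.22] w 0.17217534224815684 q [-0.3   0.39  0.28  1.98 -0.15  0.78  1.88]
torque [0.006 0.624 0.027]
```

View pics/l1.png

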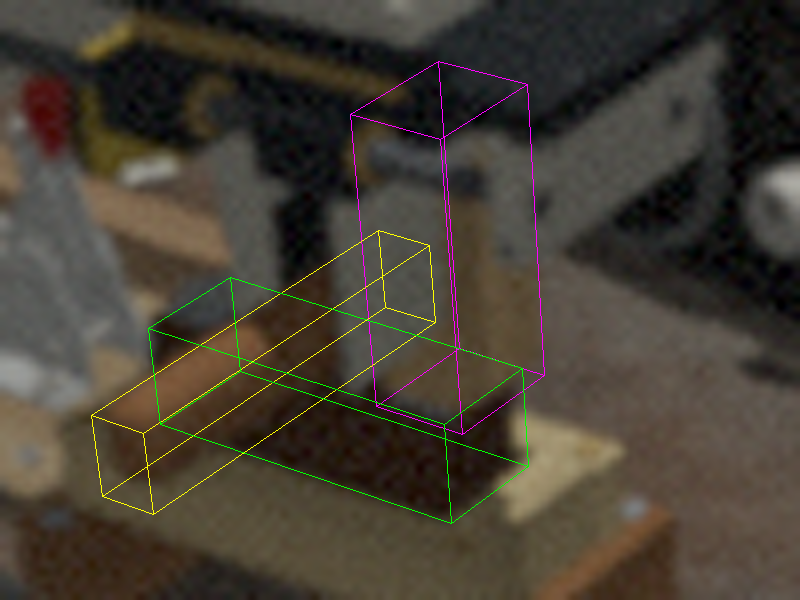

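servo_tool --plan '[[[-0.04, 0, -0.12], [0, 0, 0]], [[-0.04, 0, -0.12], [0, 0, 0]]]'

```text
clock: 10.05
position: [0.5177, -0.0067, 0.1163]
ee_rot: [-0.189, 1.557, 0.192]
force: [-2.8, -0.6, 7.8]
width: 0.169
```

servo_tool --plan '[[[-0.04, 0, -0.1], [0, 0, 0]], [[-0.04, 0, -0.1], [0, 0, 0]]]'

```text
clock: 10.25
position: [0.5177, -0.0067, 0.116]
ee_rot: [-0.189, 1.556, 0.192]
force: [-4.0, 0.1, 9.8]
width: 0.169
```

servo_tool --plan '[[[0, 0, 0.8], [0, 0, 0]], [[0, 0, 1.8], [0, 0, 0]], [[-1, 4, 1.8], [0, 0, 0]], [[-2, 8.2, 1.8], [0, 0, 0]], [[-2, 8.2, 1.4], [0, 0, 0]], [[-2, 8.2, 0.9], [0, 0, 0]], [[-2, 8.2, 0.8], [0, 0, 0]], [[-2, 8.2, 0.8], [0, 0, 0]]]'

```text
clock: 11.05
position: [0.4978, 0.0739, 0.1239]
ee_rot: [-0.188, 1.556, 0.19]
force: [0.1, -0.1, -4.1]
width: 0.169
```

servo_tool --plan '[[[0, 0.1, -0.12], [0, 0, 0]], [[0, 0.1, -0.12], [0, 0, 0]]]'

```text
clock: 11.25
position: [0.498, 0.0741, 0.1227]
ee_rot: [-0.187, 1.556, 0.189]
force: [-0.7, 0.1, -2.0]
width: 0.17
```

servo_tool --plan '[[[0, 0, -0.1], [0, 0, 0]], [[0, 0, -0.1], [0, 0, 0]]]'

```text
clock: 11.45
position: [0.4981, 0.0739, 0.1218]
ee_rot: [-0.186, 1.556, 0.189]
force: [-0.6, 0.3, -1.3]
width: 0.166
```

servo_tool --plan '[[[0, 0.1, -0.12], [0, 0, 0]], [[0, 0.1, -0.12], [0, 0, 0]]]'

```text
clock: 11.65
position: [0.4981, 0.0743, 0.1207]
ee_rot: [-0.186, 1.556, 0.188]
force: [-2.6, -3.0, 2.8]
width: 0.168
```

servo_tool --plan '[[[0, 0, -0.08], [0, 0, 0]], [[0, 0, -0.08], [0, 0, 0]]]'

```text
clock: 11.85
position: [0.4981, 0.0743, 0.1201]
ee_rot: [-0.186, 1.556, 0.188]
force: [-2.8, -2.1, 4.4]
width: 0.168
```

servo_tool --plan '[[[-0.02, 0, -0.12], [0, 0, 0]], [[-0.02, 0, -0.12], [0, 0, 0]]]'

```text
clock: 12.05
position: [0.498, 0.0744, 0.1189]
ee_rot: [-0.186, 1.556, 0.188]
force: [-3.1, -2.0, 4.2]
width: 0.167
```

servo_tool --plan '[[[-0.02, 0, -0.12], [0, 0, 0]], [[-0.02, 0, -0.12], [0, 0, 0]]]'

```text
clock: 12.25
position: [0.4979, 0.0745, 0.1178]
ee_rot: [-0.186, 1.556, 0.188]
force: [-1.9, -0.9, 4.0]
width: 0.17
```

servo_tool --plan '[[[-0.02, 0, -0.12], [0, 0, 0]], [[-0.02, 0, -0.12], [0, 0, 0]]]'

```text
clock: 12.45
position: [0.4978, 0.0747, 0.1166]
ee_rot: [-0.186, 1.555, 0.188]
force: [-2.1, -0.8, 3.6]
width: 0.172
```

servo_tool --plan '[[[-0.02, 0, -0.12], [0, 0, 0]], [[-0.02, 0, -0.12], [0, 0, 0]]]'

```text
clock: 12.65
position: [0.4978, 0.0749, 0.1155]
ee_rot: [-0.186, 1.555, 0.188]
force: [-2.4, -1.9, 5.3]
width: 0.168
```

servo_tool --plan '[[[-0.02, 0, -0.1], [0, 0, 0]], [[-0.02, 0, -0.1], [0, 0, 0]]]'

```text
clock: 12.85
position: [0.4977, 0.075, 0.1146]
ee_rot: [-0.186, 1.555, 0.189]
force: [-3.3, -2.6, 4.4]
width: 0.169
```

servo_tool --plan '[[[-0.02, 0, -0.12], [0, 0, 0]], [[-0.02, 0, -0.12], [0, 0, 0]]]'

```text
clock: 13.05
position: [0.4977, 0.0751, 0.1137]
ee_rot: [-0.186, 1.554, 0.189]
force: [-4.7, -1.3, 7.8]
width: 0.17
```

servo_tool --plan '[[[-0.02, 0, -0.1], [0, 0, 0]], [[-0.02, 0, -0.1], [0, 0, 0]]]'

```text
clock: 13.25
position: [0.4976, 0.0752, 0.1132]
ee_rot: [-0.186, 1.554, 0.189]
force: [-4.4, -1.7, 10.5]
width: 0.168
```

servo_tool --plan '[[[0, 0, 0.8], [0, 0, 0]], [[0, 0, 1.8], [0, 0, 0]], [[1, -4, 1.8], [0, 0, 0]], [[2, -8.2, 1.8], [0, 0, 0]], [[2, -8.2, 1.2], [0, 0, 0]], [[2, -8.2, 0.6], [0, 0, 0]], [[2, -8.2, 0.55], [0, 0, 0]]]'

```text
clock: 13.95
position: [0.5169, -0.0058, 0.118]
ee_rot: [-0.186, 1.555, 0.19]
force: [-1.2, -1.0, -3.6]
width: 0.17
```

servo_tool --plan '[[[0, 0, -0.1], [0, 0, 0]], [[0, 0, -0.1], [0, 0, 0]]]'

```text
clock: 14.15
position: [0.517, -0.0049, 0.1171]
ee_rot: [-0.187, 1.555, 0.192]
force: [0.5, -0.2, -1.7]
width: 0.173
```

servo_tool --plan '[[[0, 0, -0.12], [0, 0, 0]], [[0, 0, -0.12], [0, 0, 0]]]'

```text
clock: 14.35
position: [0.5171, -0.0048, 0.1162]
ee_rot: [-0.187, 1.555, 0.192]
force: [-2.0, -2.0, 2.5]
width: 0.168
```

servo_tool --plan '[[[-0.02, 0, -0.12], [0, 0, 0]], [[-0.02, 0, -0.12], [0, 0, 0]]]'

```text
clock: 14.55
position: [0.5171, -0.0048, 0.1153]
ee_rot: [-0.187, 1.554, 0.192]
force: [-3.0, -2.1, 4.7]
width: 0.165
```

servo_tool --plan '[[[-0.02, 0, -0.12], [0, 0, 0]], [[-0.02, 0, -0.12], [0, 0, 0]]]'

```text
clock: 14.75
position: [0.517, -0.005, 0.1143]
ee_rot: [-0.187, 1.554, 0.191]
force: [-1.7, -1.7, 5.6]
width: 0.168
```

servo_tool --plan '[[[-0.02, 0, -0.13], [0, 0, 0]], [[-0.02, 0, -0.13], [0, 0, 0]]]'

```text
clock: 14.95
position: [0.5171, -0.0052, 0.1133]
ee_rot: [-0.187, 1.553, 0.191]
force: [-2.8, -2.3, 4.7]
width: 0.169
```

servo_tool --plan '[[[-0.02, 0, -0.13], [0, 0, 0]], [[-0.02, 0, -0.13], [0, 0, 0]]]'

```text
clock: 15.15
position: [0.5171, -0.0053, 0.1122]
ee_rot: [-0.187, 1.552, 0.191]
force: [-2.0, -2.5, 4.5]
width: 0.166
```

servo_tool --plan '[[[-0.02, 0, -0.1], [0, 0, 0]], [[-0.02, 0, -0.1], [0, 0, 0]]]'

```text
clock: 15.35
position: [0.5171, -0.0054, 0.1114]
ee_rot: [-0.187, 1.552, 0.191]
force: [-2.8, -2.2, 5.2]
width: 0.172
```

servo_tool --plan '[[[-0.02, 0, -0.13], [0, 0, 0]], [[-0.02, 0, -0.13], [0, 0, 0]]]'

```text
clock: 15.55
position: [0.5171, -0.0055, 0.1103]
ee_rot: [-0.187, 1.551, 0.19]
force: [-2.1, -1.4, 5.1]
width: 0.173
```

servo_tool --plan '[[[-0.02, 0, -0.1], [0, 0, 0]], [[-0.02, 0, -0.1], [0, 0, 0]]]'

```text
clock: 15.75
position: [0.5171, -0.0056, 0.1096]
ee_rot: [-0.186, 1.551, 0.19]
force: [-2.1, -3.3, 5.1]
width: 0.172
```

servo_tool --plan '[[[-0.02, 0, -0.12], [0, 0, 0]], [[-0.02, 0, -0.12], [0, 0, 0]]]'

```text
clock: 15.95
position: [0.5171, -0.0057, 0.1089]
ee_rot: [-0.186, 1.55, 0.19]
force: [-3.5, -2.2, 8.8]
width: 0.168
```

servo_tool --plan '[[[-0.02, 0, -0.1], [0, 0, 0]], [[-0.02, 0, -0.1], [0, 0, 0]]]'

```text
clock: 16.15
position: [0.5171, -0.0058, 0.1085]
ee_rot: [-0.186, 1.55, 0.19]
force: [-4.7, -1.9, 10.8]
width: 0.172
```

servo_tool --plan '[[[0, 0, 0.8], [0, 0, 0]], [[0, 0, 1.6], [0, 0.7, 0]], [[-1, 4, 1.6], [0, 0.7, 0]], [[-2, 8.1, 1.6], [0, 0.7, 0]], [[-2, 8.1, 1.2], [0, 0.7, 0]], [[-2, 8.1, 0.85], [0, 0.7, 0]], [[-2, 8.1, 0.8], [0, 0.7, 0]]]'

```text
clock: 16.85
position: [0.4969, 0.0746, 0.1161]
ee_rot: [-0.185, 1.563, 0.191]
force: [-0.0, 0.1, -3.7]
width: 0.173
```

servo_tool --plan '[[[0, 0, -0.1], [0, 0, 0]], [[0, 0, -0.1], [0, 0, 0]]]'

```text
clock: 17.05
position: [0.4971, 0.0738, 0.1151]
ee_rot: [-0.184, 1.563, 0.19]
force: [-0.3, 1.1, -2.7]
width: 0.171
```

servo_tool --plan '[[[0, 0.05, -0.12], [0, 0, 0]], [[0, 0.05, -0.12], [0, 0, 0]]]'

```text
clock: 17.25
position: [0.4971, 0.0739, 0.1141]
ee_rot: [-0.183, 1.563, 0.189]
force: [-4.0, 0.3, 2.1]
width: 0.171
```

servo_tool --plan '[[[-0.02, 0, -0.12], [0, 0, 0]], [[-0.02, 0, -0.12], [0, 0, 0]]]'

```text
clock: 17.45
position: [0.497, 0.0739, 0.1131]
ee_rot: [-0.183, 1.562, 0.189]
force: [-2.9, 0.5, 5.1]
width: 0.17
```

servo_tool --plan '[[[-0.02, 0, -0.12], [0, 0, 0]], [[-0.02, 0, -0.12], [0, 0, 0]]]'

```text
clock: 17.65
position: [0.4969, 0.0741, 0.1121]
ee_rot: [-0.183, 1.562, 0.189]
force: [-3.8, 0.4, 4.2]
width: 0.17
```

servo_tool --plan '[[[-0.02, 0, -0.12], [0, 0, 0]], [[-0.02, 0, -0.12], [0, 0, 0]]]'

```text
clock: 17.85
position: [0.4968, 0.0742, 0.111]
ee_rot: [-0.183, 1.562, 0.19]
force: [-3.0, 0.4, 4.8]
width: 0.168
```

servo_tool --plan '[[[-0.02, 0, -0.12], [0, 0, 0]], [[-0.02, 0, -0.12], [0, 0, 0]]]'

```text
clock: 18.05
position: [0.4968, 0.0744, 0.1099]
ee_rot: [-0.183, 1.561, 0.19]
force: [-3.1, 0.7, 5.7]
width: 0.17
```

servo_tool --plan '[[[-0.02, 0, -0.12], [0, 0, 0]], [[-0.02, 0, -0.12], [0, 0, 0]]]'

```text
clock: 18.25
position: [0.4967, 0.0745, 0.1089]
ee_rot: [-0.183, 1.561, 0.19]
force: [-3.0, 1.1, 5.7]
width: 0.175
```

servo_tool --plan '[[[-0.02, 0, -0.1], [0, 0, 0]], [[-0.02, 0, -0.1], [0, 0, 0]]]'

```text
clock: 18.45
position: [0.4967, 0.0747, 0.108]
ee_rot: [-0.183, 1.561, 0.19]
force: [-3.3, 0.4, 4.9]
width: 0.169
```

servo_tool --plan '[[[-0.02, 0, -0.12], [0, 0, 0]], [[-0.02, 0, -0.12], [0, 0, 0]]]'

```text
clock: 18.65
position: [0.4966, 0.0748, 0.1071]
ee_rot: [-0.183, 1.56, 0.191]
force: [-3.7, 0.4, 7.3]
width: 0.167
```

servo_tool --plan '[[[-0.02, 0, -0.1], [0, 0, 0]], [[-0.02, 0, -0.1], [0, 0, 0]]]'

```text
clock: 18.85
position: [0.4966, 0.0748, 0.1066]
ee_rot: [-0.182, 1.56, 0.191]
force: [-4.9, -0.4, 9.5]
width: 0.17
```

servo_tool --plan '[[[0, 0, 0.8], [0, 0, 0]], [[0, 0, 1.6], [0, 0, 0]], [[1, -4, 1.6], [0, 0, 0]], [[2.1, -8.0, 1.6], [0, 0, 0]], [[2.1, -8.0, 1.0], [0, 0, 0]], [[2.1, -8.0, 0.55], [0, 0, 0]], [[2.1, -8.0, 0.5], [0, 0, 0]]]'

```text
clock: 19.55
position: [0.517, -0.0044, 0.111]
ee_rot: [-0.183, 1.561, 0.192]
force: [-0.6, 0.3, -3.4]
width: 0.167
```

servo_tool --plan '[[[0, 0, -0.1], [0, 0, 0]], [[0, 0, -0.1], [0, 0, 0]]]'

```text
clock: 19.75
position: [0.517, -0.0037, 0.1102]
ee_rot: [-0.184, 1.561, 0.193]
force: [-0.0, -0.6, -1.7]
width: 0.169
```

servo_tool --plan '[[[0, 0, -0.12], [0, 0, 0]], [[0, 0, -0.12], [0, 0, 0]]]'

```text
clock: 19.95
position: [0.517, -0.0038, 0.1093]
ee_rot: [-0.184, 1.56, 0.193]
force: [-2.4, -3.0, 4.0]
width: 0.171
```

servo_tool --plan '[[[-0.02, 0, -0.12], [0, 0, 0]], [[-0.02, 0, -0.12], [0, 0, 0]]]'

```text
clock: 20.15
position: [0.517, -0.0038, 0.1084]
ee_rot: [-0.184, 1.56, 0.192]
force: [-2.7, -2.2, 5.4]
width: 0.174
```

servo_tool --plan '[[[-0.02, 0, -0.12], [0, 0, 0]], [[-0.02, 0, -0.12], [0, 0, 0]]]'

```text
clock: 20.35
position: [0.517, -0.004, 0.1075]
ee_rot: [-0.184, 1.559, 0.192]
force: [-2.6, -3.0, 5.1]
width: 0.169
```

servo_tool --plan '[[[-0.02, 0, -0.12], [0, 0, 0]], [[-0.02, 0, -0.12], [0, 0, 0]]]'

```text
clock: 20.55
position: [0.517, -0.0041, 0.1065]
ee_rot: [-0.184, 1.559, 0.192]
force: [-2.4, -2.7, 5.1]
width: 0.177
```

servo_tool --plan '[[[-0.02, 0, -0.12], [0, 0, 0]], [[-0.02, 0, -0.12], [0, 0, 0]]]'

```text
clock: 20.75
position: [0.517, -0.0043, 0.1056]
ee_rot: [-0.184, 1.558, 0.192]
force: [-2.0, -2.8, 5.0]
width: 0.17
```

servo_tool --plan '[[[-0.02, 0, -0.1], [0, 0, 0]], [[-0.02, 0, -0.1], [0, 0, 0]]]'

```text
clock: 20.95
position: [0.517, -0.0044, 0.1048]
ee_rot: [-0.184, 1.558, 0.192]
force: [-3.1, -3.0, 4.7]
width: 0.168
```

servo_tool --plan '[[[-0.02, 0, -0.12], [0, 0, 0]], [[-0.02, 0, -0.12], [0, 0, 0]]]'

```text
clock: 21.15
position: [0.517, -0.0045, 0.1039]
ee_rot: [-0.183, 1.557, 0.191]
force: [-3.3, -3.0, 6.3]
width: 0.17
```

servo_tool --plan '[[[-0.02, 0, -0.1], [0, 0, 0]], [[-0.02, 0, -0.1], [0, 0, 0]]]'

```text
clock: 21.35
position: [0.517, -0.0046, 0.1032]
ee_rot: [-0.183, 1.557, 0.191]
force: [-3.0, -3.0, 6.1]
width: 0.17
```

servo_tool --plan '[[[-0.02, 0, -0.1], [0, 0, 0]], [[-0.02, 0, -0.1], [0, 0, 0]]]'

```text
clock: 21.55
position: [0.517, -0.0047, 0.1026]
ee_rot: [-0.183, 1.556, 0.191]
force: [-3.5, -1.9, 7.9]
width: 0.172
```

servo_tool --plan '[[[-0.02, 0, -0.1], [0, 0, 0]], [[-0.02, 0, -0.1], [0, 0, 0]]]'

```text
clock: 21.75
position: [0.517, -0.0047, 0.1022]
ee_rot: [-0.183, 1.555, 0.191]
force: [-4.3, -1.8, 9.3]
width: 0.169
```

servo_tool --plan '[[[0, 0, 0.8], [0, 0, 0]], [[0, 0, 1.6], [0, 0.3, 0]], [[-1, 4, 1.6], [0, 0.3, 0]], [[-2, 8.0, 1.6], [0, 0.3, 0]], [[-2, 8.0, 1.2], [0, 0.3, 0]], [[-2, 8.0, 0.8], [0, 0.3, 0]], [[-2, 8.0, 0.75], [0, 0.3, 0]]]'

```text
clock: 22.45
position: [0.4969, 0.0747, 0.1094]
ee_rot: [-0.183, 1.561, 0.191]
force: [-0.4, -0.4, -3.5]
width: 0.172
```

servo_tool --plan '[[[0, 0.05, -0.1], [0, 0, 0]], [[0, 0.05, -0.1], [0, 0, 0]]]'

```text
clock: 22.65
position: [0.4972, 0.0742, 0.1084]
ee_rot: [-0.181, 1.561, 0.189]
force: [0.4, 0.6, -2.4]
width: 0.173
```

servo_tool --plan '[[[0, 0.05, -0.12], [0, 0, 0]], [[0, 0.05, -0.12], [0, 0, 0]]]'

```text
clock: 22.85
position: [0.4972, 0.0743, 0.1074]
ee_rot: [-0.181, 1.562, 0.189]
force: [-1.8, -0.2, 2.7]
width: 0.17
```

servo_tool --plan '[[[-0.02, 0, -0.12], [0, 0, 0]], [[-0.02, 0, -0.12], [0, 0, 0]]]'

```text
clock: 23.05
position: [0.4971, 0.0743, 0.1065]
ee_rot: [-0.18, 1.561, 0.189]
force: [-3.5, -1.0, 4.1]
width: 0.17
```

servo_tool --plan '[[[-0.02, 0, -0.12], [0, 0, 0]], [[-0.02, 0, -0.12], [0, 0, 0]]]'

```text
clock: 23.25
position: [0.497, 0.0744, 0.1054]
ee_rot: [-0.18, 1.561, 0.189]
force: [-3.3, -1.2, 4.2]
width: 0.166
```

servo_tool --plan '[[[-0.02, 0, -0.12], [0, 0, 0]], [[-0.02, 0, -0.12], [0, 0, 0]]]'

```text
clock: 23.45
position: [0.4969, 0.0746, 0.1044]
ee_rot: [-0.18, 1.56, 0.189]
force: [-2.2, 0.2, 4.6]
width: 0.166
```

servo_tool --plan '[[[-0.02, 0, -0.12], [0, 0, 0]], [[-0.02, 0, -0.12], [0, 0, 0]]]'

```text
clock: 23.65
position: [0.4969, 0.0748, 0.1033]
ee_rot: [-0.18, 1.56, 0.19]
force: [-2.6, 0.4, 5.2]
width: 0.169
```

servo_tool --plan '[[[-0.02, 0, -0.1], [0, 0, 0]], [[-0.02, 0, -0.1], [0, 0, 0]]]'

```text
clock: 23.85
position: [0.4968, 0.0749, 0.1024]
ee_rot: [-0.18, 1.56, 0.19]
force: [-2.7, 0.7, 4.4]
width: 0.17
```

servo_tool --plan '[[[-0.02, 0, -0.12], [0, 0, 0]], [[-0.02, 0, -0.12], [0, 0, 0]]]'

```text
clock: 24.05
position: [0.4968, 0.0751, 0.1014]
ee_rot: [-0.18, 1.559, 0.19]
force: [-2.9, 0.7, 5.0]
width: 0.168
```

servo_tool --plan '[[[-0.02, 0, -0.1], [0, 0, 0]], [[-0.02, 0, -0.1], [0, 0, 0]]]'

```text
clock: 24.25
position: [0.4967, 0.0752, 0.1006]
ee_rot: [-0.18, 1.559, 0.19]
force: [-3.0, 0.4, 6.6]
width: 0.172
```

servo_tool --plan '[[[-0.02, 0, -0.08], [0, 0, 0]], [[-0.02, 0, -0.08], [0, 0, 0]]]'

```text
clock: 24.45
position: [0.4967, 0.0752, 0.1002]
ee_rot: [-0.18, 1.558, 0.19]
force: [-4.4, 0.5, 9.1]
width: 0.167
```

servo_tool --plan '[[[0, 0, 0.8], [0, 0, 0]], [[0, 0, 1.6], [0, 0, 0]], [[1, -4, 1.6], [0, 0, 0]], [[2.1, -8.2, 1.6], [0, 0, 0]], [[2.1, -8.2, 1.0], [0, 0, 0]], [[2.1, -8.2, 0.6], [0, 0, 0]], [[2.1, -8.2, 0.5], [0, 0, 0]]]'

```text
clock: 25.15
position: [0.5172, -0.0059, 0.1047]
ee_rot: [-0.18, 1.56, 0.191]
force: [0.3, 0.2, -3.3]
width: 0.169
```

servo_tool --plan '[[[0, 0, -0.1], [0, 0, 0]], [[0, 0, -0.1], [0, 0, 0]]]'

```text
clock: 25.35
position: [0.5171, -0.005, 0.1038]
ee_rot: [-0.181, 1.559, 0.193]
force: [-0.2, -0.4, -2.4]
width: 0.166
```

servo_tool --plan '[[[0, 0, -0.12], [0, 0, 0]], [[0, 0, -0.12], [0, 0, 0]]]'

```text
clock: 25.55
position: [0.5172, -0.0049, 0.103]
ee_rot: [-0.182, 1.559, 0.193]
force: [-2.9, -1.2, 2.4]
width: 0.174
```

servo_tool --plan '[[[-0.02, 0, -0.1], [0, 0, 0]], [[-0.02, 0, -0.1], [0, 0, 0]]]'

```text
clock: 25.75
position: [0.5171, -0.005, 0.1023]
ee_rot: [-0.182, 1.559, 0.193]
force: [-2.1, -2.0, 5.3]
width: 0.172
```

servo_tool --plan '[[[-0.02, 0, -0.12], [0, 0, 0]], [[-0.02, 0, -0.12], [0, 0, 0]]]'

```text
clock: 25.95
position: [0.5171, -0.0051, 0.1012]
ee_rot: [-0.182, 1.558, 0.193]
force: [-2.3, -1.8, 4.3]
width: 0.171
```

servo_tool --plan '[[[-0.02, 0, -0.12], [0, 0, 0]], [[-0.02, 0, -0.12], [0, 0, 0]]]'

```text
clock: 26.15
position: [0.5171, -0.0053, 0.1002]
ee_rot: [-0.182, 1.558, 0.192]
force: [-2.1, -1.8, 3.8]
width: 0.167
```

servo_tool --plan '[[[-0.02, 0, -0.1], [0, 0, 0]], [[-0.02, 0, -0.1], [0, 0, 0]]]'

```text
clock: 26.35
position: [0.5171, -0.0054, 0.0993]
ee_rot: [-0.181, 1.557, 0.192]
force: [-2.3, -2.2, 4.9]
width: 0.17
```

servo_tool --plan '[[[-0.02, 0, -0.12], [0, 0, 0]], [[-0.02, 0, -0.12], [0, 0, 0]]]'

```text
clock: 26.55
position: [0.5172, -0.0055, 0.0983]
ee_rot: [-0.181, 1.557, 0.192]
force: [-2.0, -2.5, 5.9]
width: 0.172
```

servo_tool --plan '[[[-0.02, 0, -0.1], [0, 0, 0]], [[-0.02, 0, -0.1], [0, 0, 0]]]'

```text
clock: 26.75
position: [0.5172, -0.0056, 0.0975]
ee_rot: [-0.181, 1.556, 0.192]
force: [-2.2, -2.1, 5.2]
width: 0.169
```

servo_tool --plan '[[[-0.02, 0, -0.1], [0, 0, 0]], [[-0.02, 0, -0.1], [0, 0, 0]]]'

```text
clock: 26.95
position: [0.5172, -0.0057, 0.0967]
ee_rot: [-0.181, 1.556, 0.191]
force: [-2.6, -1.7, 5.6]
width: 0.167
```

servo_tool --plan '[[[-0.02, 0, -0.08], [0, 0, 0]], [[-0.02, 0, -0.08], [0, 0, 0]]]'

```text
clock: 27.15
position: [0.5171, -0.0058, 0.0962]
ee_rot: [-0.181, 1.555, 0.191]
force: [-3.2, -2.2, 7.7]
width: 0.169
```

servo_tool --plan '[[[0, 0, 0.8], [0, 0, 0]], [[0, 0, 1.6], [0, 0.3, 0]], [[-1, 4, 1.6], [0, 0.3, 0]], [[-2, 8.1, 1.6], [0, 0.3, 0]], [[-2, 8.1, 1.2], [0, 0.3, 0]], [[-2, 8.1, 0.8], [0, 0.3, 0]], [[-2, 8.1, 0.7], [0, 0.3, 0]]]'

```text
clock: 27.85
position: [0.4971, 0.0745, 0.103]
ee_rot: [-0.18, 1.561, 0.191]
force: [0.0, -0.1, -3.8]
width: 0.168
```

servo_tool --plan '[[[0, 0.05, -0.1], [0, 0, 0]], [[0, 0.05, -0.1], [0, 0, 0]]]'

```text
clock: 28.05
position: [0.4973, 0.074, 0.102]
ee_rot: [-0.179, 1.561, 0.189]
force: [0.2, -0.3, -3.6]
width: 0.171
```

servo_tool --plan '[[[0, 0.05, -0.12], [0, 0, 0]], [[0, 0.05, -0.12], [0, 0, 0]]]'

```text
clock: 28.25
position: [0.4974, 0.0741, 0.101]
ee_rot: [-0.179, 1.561, 0.189]
force: [-3.0, -0.3, 3.8]
width: 0.17
```

servo_tool --plan '[[[-0.02, 0, -0.12], [0, 0, 0]], [[-0.02, 0, -0.12], [0, 0, 0]]]'

```text
clock: 28.45
position: [0.4973, 0.0741, 0.1001]
ee_rot: [-0.178, 1.561, 0.189]
force: [-3.2, -0.2, 4.8]
width: 0.169
```

servo_tool --plan '[[[-0.02, 0, -0.1], [0, 0, 0]], [[-0.02, 0, -0.1], [0, 0, 0]]]'

```text
clock: 28.65
position: [0.4972, 0.0742, 0.0993]
ee_rot: [-0.178, 1.56, 0.189]
force: [-3.3, 0.2, 5.3]
width: 0.172
```

servo_tool --plan '[[[-0.02, 0, -0.1], [0, 0, 0]], [[-0.02, 0, -0.1], [0, 0, 0]]]'

```text
clock: 28.85
position: [0.4971, 0.0743, 0.0985]
ee_rot: [-0.178, 1.56, 0.189]
force: [-3.0, 0.3, 4.5]
width: 0.171
```

servo_tool --plan '[[[-0.02, 0, -0.1], [0, 0, 0]], [[-0.02, 0, -0.1], [0, 0, 0]]]'

```text
clock: 29.05
position: [0.4971, 0.0745, 0.0976]
ee_rot: [-0.178, 1.56, 0.19]
force: [-3.7, -0.3, 5.2]
width: 0.171
```

servo_tool --plan '[[[-0.02, 0, -0.1], [0, 0, 0]], [[-0.02, 0, -0.1], [0, 0, 0]]]'

```text
clock: 29.25
position: [0.4971, 0.0746, 0.0968]
ee_rot: [-0.178, 1.559, 0.19]
force: [-3.6, 0.3, 6.5]
width: 0.169
```

servo_tool --plan '[[[-0.02, 0, -0.08], [0, 0, 0]], [[-0.02, 0, -0.08], [0, 0, 0]]]'

```text
clock: 29.45
position: [0.497, 0.0746, 0.0965]
ee_rot: [-0.178, 1.559, 0.19]
force: [-5.1, -0.0, 11.0]
width: 0.17
```

servo_tool --plan '[[[0, 0, 0.8], [0, 0, 0]], [[0, 0, 1.6], [0, 0.2, 0]], [[1, -4, 1.6], [0, 0.2, 0]], [[2.1, -8.1, 1.6], [0, 0.2, 0]], [[2.1, -8.1, 1.0], [0, 0.2, 0]], [[2.1, -8.1, 0.4], [0, 0.2, 0]], [[2.1, -8.1, 0.3], [0, 0.2, 0]]]'

```text
clock: 30.15
position: [0.5173, -0.0055, 0.0988]
ee_rot: [-0.178, 1.564, 0.191]
force: [-0.4, 0.5, -4.2]
width: 0.167
```

servo_tool --plan '[[[0, 0, -0.1], [0, 0, 0]], [[0, 0, -0.1], [0, 0, 0]]]'

```text
clock: 30.35
position: [0.5172, -0.0045, 0.0977]
ee_rot: [-0.179, 1.564, 0.193]
force: [0.2, -0.0, -2.5]
width: 0.171
```

servo_tool --plan '[[[0, 0, -0.1], [0, 0, 0]], [[0, 0, -0.1], [0, 0, 0]]]'

```text
clock: 30.55
position: [0.5173, -0.0043, 0.0972]
ee_rot: [-0.179, 1.564, 0.193]
force: [-1.9, -1.0, 2.4]
width: 0.171
```

servo_tool --plan '[[[-0.02, 0, -0.08], [0, 0, 0]], [[-0.02, 0, -0.08], [0, 0, 0]]]'

```text
clock: 30.75
position: [0.5172, -0.0044, 0.097]
ee_rot: [-0.179, 1.563, 0.193]
force: [-3.7, -1.4, 7.8]
width: 0.171
```

servo_tool --plan '[[[-0.02, 0, -0.06], [0, 0, 0]], [[-0.02, 0, -0.06], [0, 0, 0]]]'

```text
clock: 30.95
position: [0.5172, -0.0044, 0.097]
ee_rot: [-0.179, 1.562, 0.193]
force: [-3.2, -1.1, 7.2]
width: 0.172
```

servo_tool --plan '[[[-0.02, 0, -0.09], [0, 0, 0]], [[-0.02, 0, -0.09], [0, 0, 0]]]'

```text
clock: 31.15
position: [0.5171, -0.0044, 0.0968]
ee_rot: [-0.179, 1.562, 0.193]
force: [-5.2, -1.3, 8.7]
width: 0.17
```

servo_tool --plan '[[[0, 0, 2], [0, 0, 0]], [[0, 0, 5], [0, 0, 0]], [[1, -5, 6], [0, 0, 0]], [[2, -10, 6], [0, 0, 0]], [[2.8, -15, 6], [0, 0, 0]], [[2.8, -20, 6], [0, 0, 0]], [[2.8, -20.5, 6], [0, 0, 0]], [[2.8, -20.5, 6], [0, 0, 0]]]'

```text
clock: 31.95
position: [0.5444, -0.2121, 0.1565]
ee_rot: [-0.176, 1.562, 0.189]
force: [0.3, 1.2, -3.4]
width: 0.173
```

Run:
```python
from h import *
o=st()
s=arm.get_image("scene");t=arm.get_image("top");w=arm.get_image("wrist")
u=np.array([.970,.2425,0]);v=np.array([-.2425,.97,0]);z=np.array([0,0,1.])
for p,n,x0,y0,S in((s,"s",215,185,8),(t,"t",190,215,7)):
    a=cv2.resize(p["frame"][y0:y0+75,x0:x0+100],None,fx=S,fy=S,interpolation=cv2.INTER_CUBIC)
    P=lambda X:tuple(int(round(q)) for q in (np.array(proj(p,X))-[x0,y0]+.5)*S-.5)
    c=np.array([.55,.0444,0.])
    C=[c+u*i*.017+v*j*.05+z*.066 for i,j in((1,1),(-1,1),(-1,-1),(1,-1))]
    for k in range(4): cv2.line(a,P(C[k]),P(C[(k+1)%4]),(0,255,0),1)
    C=[c+u*i*.021+v*j*.053+z*.06 for i,j in((1,1),(-1,1),(-1,-1),(1,-1))]
    for k in range(4): cv2.line(a,P(C[k]),P(C[(k+1)%4]),(0,255,255),1)
    cv2.imwrite(f"pics/{n}9.png",a)
cv2.imwrite("pics/w9.png",w["frame"]); cv2.imwrite("pics/s9f.png",s["frame"])
```

```text
t 31.95 pos [ 0.5444 -0.2121  0.1565] rot [-0.176  1.562  0.189] F [ 0.31  1.21 -3.45] w 0.1727000307228967 q [ 0.04  0.45  0.35  1.78 -0.19  0.95  2.27]
```

View pics/s9.png

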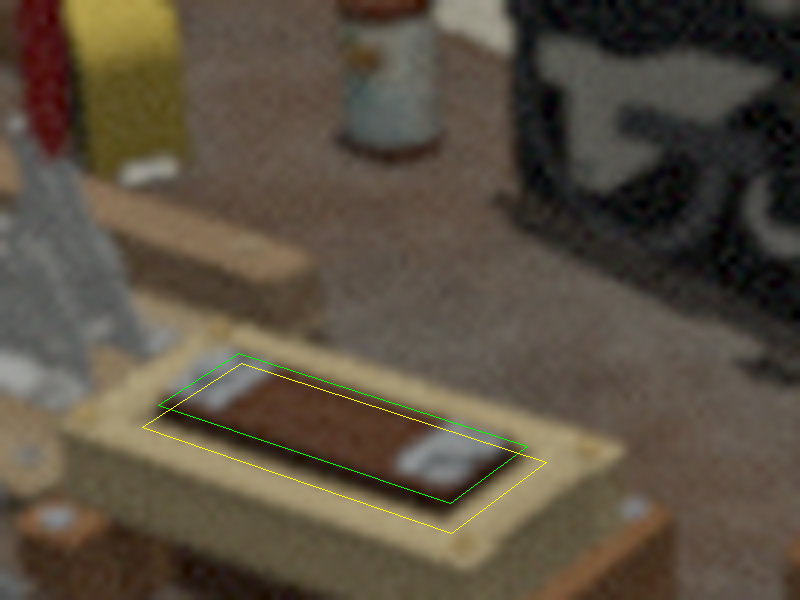

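View pics/w9.png

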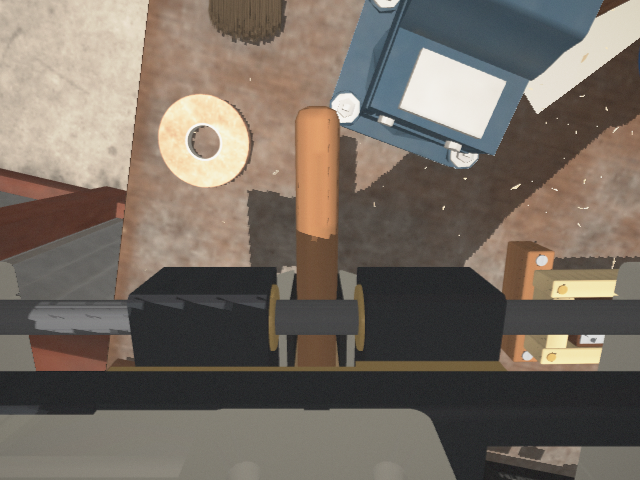

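View pics/s9f.png

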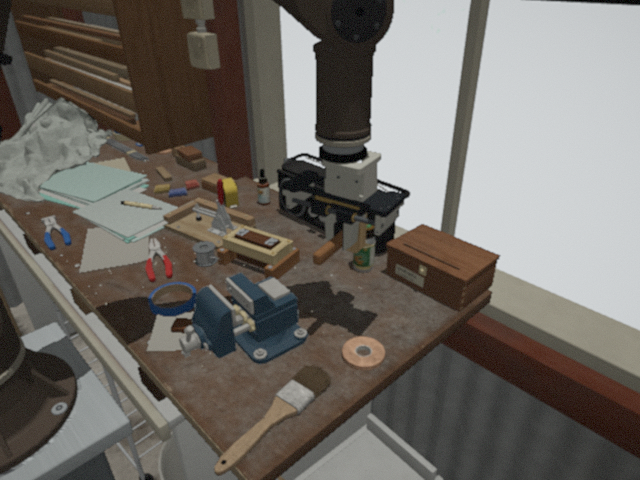

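servo_tool --plan '[[[0, -2, -2], [0, 0, 0]], [[0, -2, -6], [0, 0, 0]], [[0, -2, -10], [0, 0, 0]], [[0, -2, -12], [0, 0, 0]], [[0, -2, -12.4], [0, 0, 0]], [[0, -2, -12.4], [0, 0, 0]]]'

```text
clock: 32.7
position: [0.5456, -0.2259, 0.0324]
ee_rot: [-0.181, 1.562, 0.198]
force: [-0.4, -0.1, -2.9]
width: 0.17
```

servo_tool --plan '[[[0, 0, -0.15], [0, 0, 0]], [[0, 0, -0.25], [0, 0, 0]], [[0, 0, -0.25], [0, 0, 0]]]'

```text
clock: 33.0
position: [0.5463, -0.2258, 0.0308]
ee_rot: [-0.181, 1.561, 0.198]
force: [-0.0, 0.6, -3.7]
width: 0.172
```

servo_tool --plan '[[[0, 0, -0.1], [0, 0, 0]], [[0, 0, -0.1], [0, 0, 0]]]'

```text
clock: 33.2
position: [0.5465, -0.2259, 0.0302]
ee_rot: [-0.181, 1.56, 0.198]
force: [-0.4, 0.1, -3.2]
width: 0.174
```

servo_tool --plan '[[[0, 0, -0.1], [0, 0, 0]], [[0, 0, -0.2], [0, 0, 0]], [[0, 0, -0.2], [0, 0, 0]]]'

```text
clock: 33.5
position: [0.5464, -0.2259, 0.028]
ee_rot: [-0.181, 1.56, 0.198]
force: [-0.4, -0.2, -4.0]
width: 0.166
```

servo_tool --plan '[[[0, 0, -0.1], [0, 0, 0]], [[0, 0, -0.15], [0, 0, 0]], [[0, 0, -0.15], [0, 0, 0]]]'

```text
clock: 33.8
position: [0.5463, -0.2261, 0.0272]
ee_rot: [-0.181, 1.56, 0.198]
force: [-4.2, 1.0, 5.6]
width: 0.17
```

servo_tool --plan '[[[0, 0, 0.05], [0, 0, 0]], [[0, 0, 0.05], [0, 0, 0]]]'

```text
clock: 34.0
position: [0.5464, -0.2261, 0.0278]
ee_rot: [-0.181, 1.56, 0.198]
force: [1.2, 0.7, -3.3]
width: 0.171
```

servo_tool --plan '[[[0, 0, 0], [0, 0, 0]], [[0, 0, 0], [0, 0, 0]], [[0, 0, 0], [0, 0, 0]], [[0, 0, 0], [0, 0, 0]], [[0, 0, 0], [0, 0, 0]], [[0, 0, 0], [0, 0, 0]]]' --grip 0.6

```text
clock: 34.6
position: [0.5465, -0.2262, 0.0278]
ee_rot: [-0.181, 1.56, 0.198]
force: [0.1, 0.7, -0.5]
width: 0.594
```

servo_tool --plan '[[[0, 0, 2], [0, 0, 0]], [[0, 0, 5], [0, 0, 0]], [[0, 0, 10], [0, 0, 0]], [[0, 0, 15], [0, 0, 0]], [[0, 0, 20], [0, 0, 0]], [[-5, 0, 20], [0, 0, 0]], [[-10, 0, 20], [0, 0, 0]], [[-12, 0, 20], [0, 0, 0]]]'

```text
clock: 35.4
position: [0.4221, -0.2266, 0.228]
ee_rot: [-0.179, 1.561, 0.196]
force: [1.0, 0.8, 0.8]
width: 0.602
```

Run:
```python
from h import *
o=st()
s=arm.get_image("scene");t=arm.get_image("top")
cv2.imwrite("pics/sA.png",s["frame"])
cv2.imwrite("pics/tA.png",cv2.resize(t["frame"][150:350,170:437],None,fx=3,fy=3,interpolation=cv2.INTER_CUBIC))
cv2.imwrite("pics/sAc.png",cv2.resize(s["frame"][200:350,200:400],None,fx=4,fy=4,interpolation=cv2.INTER_CUBIC))
for q,z in(("pin_jar",.05),("spool",.02)):
    for p in(t,s):
        r=arm.search_frame(p,q); print(q,[np.round(onz(p,x["at"],z),3) for x in r[:1]])
```

```text
t 35.4 pos [ 0.4221 -0.2266  0.228 ] rot [-0.179  1.561  0.196] F [1.02 0.78 0.83] w 0.6022356581654099 q [ 0.06  0.2   0.39  1.94 -0.1   1.03  2.31]
pin_jar [array([ 0.702, -0.128,  0.05 ])]
pin_jar [array([ 0.721, -0.116,  0.05 ])]
spool [array([0.467, 0.133, 0.02 ])]
spool [array([0.562, 0.054, 0.02 ])]
```

View pics/sAc.png

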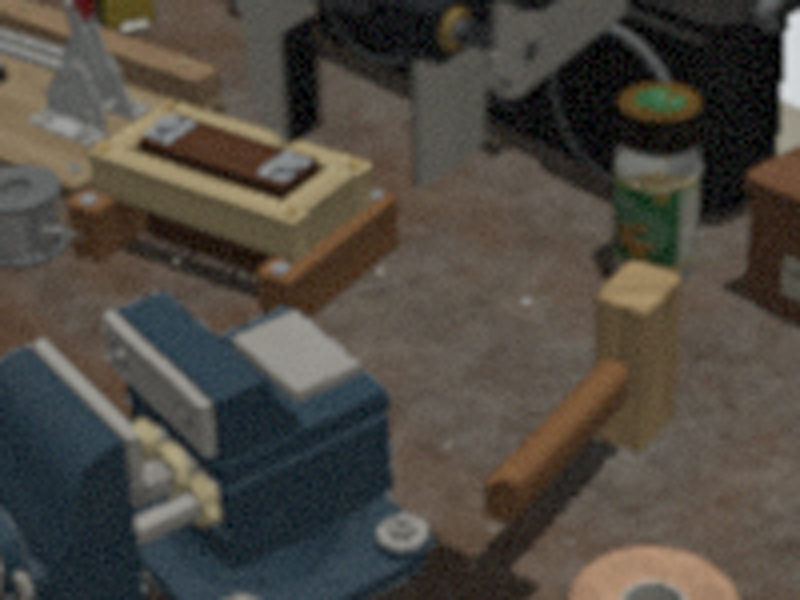

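View pics/tA.png

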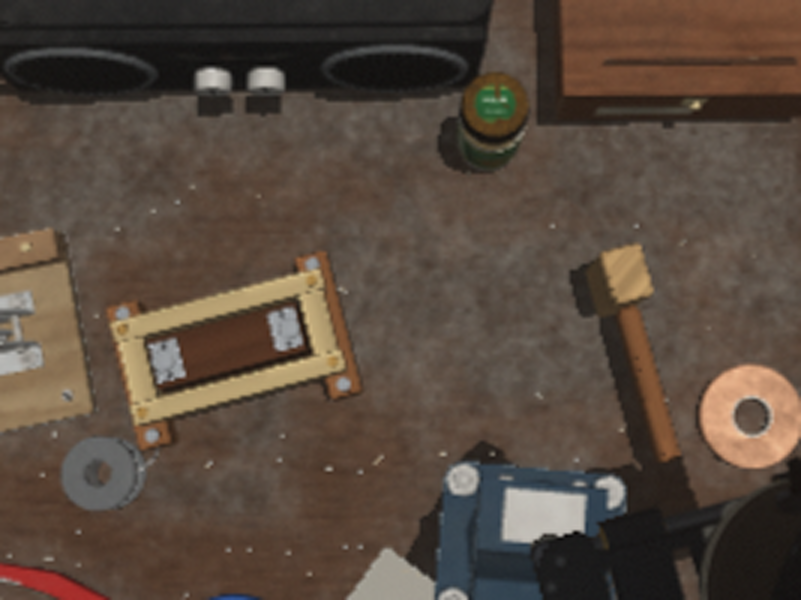

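```bash
python3 -c "
from h import *
st(); print(arm.sign_off())"
```

```text
t 35.7 pos [ 0.4276 -0.226   0.2279] rot [-0.182  1.559  0.198] F [ 0.28  0.37 -0.09] w 0.6024034250568737 q [ 0.06  0.2   0.39  1.93 -0.1   1.03  2.31]
the job is handed in; nothing more can be done
None
```

I loosened the insert with short mallet pushes on the two buttons in turn, changing sides each time it bound. I then stood the mallet on its face on the open bench, released it, backed the gripper off and handed the job in at 35.7 s. No verdict came back.

- **Forces:** the highest mallet push at any reading was about 15.5 N, allowing for the mallet's weight and the sideways force. Readings come only at the end of each move, so a short peak in between would not show.
- **Insert:** both ends stopped at the same tool height, which puts the buttons about 69.5 to 70 mm above the bench. The left end stopped hard. The right end stopped moving at about 12 to 13 N, and I took that as resting on the bench too. In the pictures the insert's top lies about 6 mm above the frame all round.
- **Mallet:** it stands level and free. The middle of its head is about 42 mm above the bench and about 0.26 m from the frame's middle.
- **Bystanders:** in the top camera view the pin jar and spool are within about 5 mm of where they started. In the scene camera view the search disagreed: it put the jar about 15 mm off, and for the spool it landed on the frame. The picture itself shows both standing in place.

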